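# Present a hose fitting to the inspection camera

### The job

Set up the inspection camera by its top handle: swing it round until it is square over its base plate and tip it to look 35 degrees down, then let go of it. Then draw the hose fitting with the threaded male end out of the wooden block, turn it so that its threaded end looks straight into the camera's lens, centred on the lens and about 160 mm away from it, and finish like that, clear of the camera and still holding it steady in the air. Leave the other fittings and everything else on the bench where they are, and do not touch the camera or its stand with the fitting.

Things in the scene. Friction and masses are not known exactly. Their poses are not given: they have to be found in the camera images.
- stand: grey base plate (200 x 150 x 18 mm, fixed) of the inspection camera's stand, with a 25 mm steel post. Origin on the table on the post's axis; its x axis points to the rear: the plate's front part reaches 150 mm towards -x from the post (a white mark lies on its front middle), 50 mm to +x. On the post turns a collar with an arm and yoke (the swivel); the yoke carries the camera (the tilt), whose tilt axis lies 60 mm in front of the post's axis and 262 mm above the table
- swivel (a joint): swivel of the camera about the post, rad: 0 when the camera is square over its base plate, looking along the plate's -x; grows as it turns clockwise seen from above, towards the robot's left (+y). Stops at -1.3 and 1.3. Friction of about 0.22 N m: stays where it is left
- tilt (a joint): tilt of the camera about the yoke's level axis, rad: 0 looks level, grows as the lens tips down and the handle on top comes forward over the lens; 35 degrees down is 0.611. Stops at -0.6 and 0.95. White ticks every 5 degrees on the yoke's side discs. Friction of about 0.28 N m: stays where it is left
- handle (a point): middle of the camera's top handle, a black bar of 12 mm diameter, 66 mm long, level, across the camera (along its y), held by two 4 mm thick legs 62 mm apart. The bar's centre is 68 mm above and 20 mm behind the tilt axis when the tilt is 0 (it turns with the camera); 35 mm of free space under the bar. Axes as lens
- lens (a point): centre of the camera's front lens, in the face of a black ring light of 68 mm diameter, 58 mm in front of the tilt axis on the white camera body (58 mm wide, 54 mm high, from 24 mm in front of the tilt axis to 46 mm behind it). The camera looks along this frame's -x; y points across it, z up through the handle
- block: wooden kitting block, fixed, 105 (x) x 225 (y) x 46 mm high, origin under its centre. Three blind holes of 22.5 mm diameter and 36 mm depth in a row at x = -20, y = -75, 0 and 75 mm hold a fitting each, tail down, in any order; smaller empty holes in a row at x = 32
- male: the fitting to inspect: steel, threaded male end, 104 mm long, about 0.24 kg. Origin at the end of its tail, z along its axis to the threaded end: barbed tail (19 mm, 20.6 over the barbs) to z = 56, shoulder of 25 mm to z = 64, hexagon 34 mm across flats from z = 64 to 80 (flats face +-x and each 60 degrees on), round thread of 27 mm to z = 104, dark bore of 15 mm. Stands tail end 10 mm above the table, free to turn in its hole
- male_nose (a point): centre of the threaded end's face (z = 104 mm of the fitting; same axes)
- male_hex (a point): centre of the fitting's hexagon, a good place to grip and near its centre of mass (z = 72 mm of the fitting; same axes), 36 mm above the block's top when it stands in its hole
- flange: another fitting in the block, not wanted: the same tail, a 27 mm round neck and a flat 41 mm disc at the top, 95 mm long; origin at the tail's end
- swivel_nut: another fitting in the block, not wanted: the same tail and a large plain hexagon nut, 36 mm across flats and 25 mm high, at the top with a wide open mouth, 95 mm long; origin at the tail's end
- ferrule_a: loose brass-coloured crimp sleeve, 33 mm diameter, 46 mm high, standing; origin under its centre
- ferrule_b: another such crimp sleeve, standing; origin under its centre
- spanner: loose open-ended spanner lying on the bench, 200 mm long along its x
- caliper: loose digital caliper lying on the bench, 225 mm long along its x, 12 mm high
- bin: blue open small-parts bin, 160 x 110 x 75 mm high, loose; origin under its centre
- cap: loose yellow thread-protection cap, 38 mm diameter, 24 mm high; origin under its centre

How it is judged:
By the outcome, as a careful person would: the job done as asked, in the order asked, and still so for the second after the job is handed in, while the arm keeps its last pose, push and grip.
It also fails if it takes over 64 s, if anything falls off the work surface, if the arm or the gripper's body presses on something with over 40 N, if the wrist force passes 120 N, or if a joint passes its speed limit or range.

### The arm

A 7-joint arm with a two-finger parallel gripper is mounted at the origin on the work surface. World frame = base frame: x ahead of the robot, y to its left, z up, the work surface at z = 0. Lengths are in m, angles in rad, forces in N, time in s.
With the tool pointing down it reaches from about 0.425 to 0.925 m from the base axis. Payload 6.8 kg.
Tool frame: the origin (TCP) lies between the finger pads; the fingertips stand 14 mm ahead of it and the grasp point (between the pads) lies 5 mm behind it; z points along the fingers, y is the line along which they close (so a half turn about z gives the same grasp; the last joint's range is limited). The gripper opens to 85 mm and grips with 20 to 120 N. Pads are 22 mm wide; open, the fingers measure 114 mm over their backs; the gripper's body (76 mm by 85 mm) begins 54 mm behind the grasp point. The pads swing forward as they close: fully open they stand 13 mm farther back than shut.
Start: joints at [1, 0.477, 0.022, 1.555, -0.011, 1.109, -0.083], TCP at [0.301, -0.604, 0.207] pointing down, gripper open.
Joint ranges: [-2.96, 2.96], [-0.34, 2.1], [-1.41, 1.46], [0.24, 2.44], [-1.37, 4.51], [0.17, 1.92], [-2.96, 2.96]. Speed limits (rad/s): [2.39, 2.39, 3.14, 3.14, 3.14, 3.14, 3.14].

### API

Orientations are given as a rotation vector (axis times angle).
In Python, from bench import r, eyes, ticket gives the robot as it stands. The module is installed in compiled form; this text tells all that it offers.
- The arm moves only by the tool arm_command, never from a script. Its argument "plan" is text: rows parted by semicolons, each of 4 numbers parted by spaces: the shift along the tool's x, y, z in m, then the turn about the tool's z in degrees. In form: tx ty tz yaw; .... A call has 1 to 20 rows; each row shifts and turns the commanded pose from where the row before left it, along the tool's axes as they then stand; what a row does not reach is not made up. A row lasts 1/8 s, in which the tool goes at most 62.5 mm and 10.7 degrees, less where a joint would pass 70% of its speed; a pose out of reach is approached as far as the arm can. A call is refused whole if a number of a shift passes 0.0625 or a number of a turn 10.7, either way. A call with a gripper value outside its range is refused whole. "hand" is the closure, from -1 (fully open) to 1 (shut), set as the call begins (left out, the last holds). The fingers move at their own pace and stop on an object; "grip_force" is the grip in N (left out, the last holds). Time passes only in rows, so rows that do not move let the fingers close. It gives the time, the measured TCP pose, the force, the opening and the grip force at its end, in the units of the state.
- r.get_obs(): the state, without advancing time (a new reading comes with each control period).
- eyes.grab_frame(name): name is "side" or "top" or "wrist"; returns (picture, depth): 420x560x3 uint8, red, green, blue; 420x560 float32, m along the optical axis (not along the pixel's ray), 0 where there is no reading.
- eyes.calibration(name): a dict with "fov_y" (degrees; the focal length in pixels is half the picture's height over the tangent of half this angle, whatever the lens; pixels are square), "cx", "cy" (the principal point, pixels), "origin" and "attitude" of the camera in the world; the wrist camera has in their place "tool_from_camera" (4x4, takes a point from camera to tool coordinates, whose origin is the TCP and whose axes are the flange's). Camera axes: x right, y up, looking along -z (the intrinsics and any distortion apply to the point x, -y, -z); pixel columns grow to the right and rows downward; lengths in m; the calibration is good to about 2 mm. A picture is of the moment at which its call begins: read the wrist's pose just before it. calibration takes no time and is no camera call.
- ticket.hand_in(): hands the job in; it is judged then, once.
The state is a dict: "clock": time; "joints": joint angles; "qvel": joint speeds; "tau": joint torques, N m; "tcp_pos": TCP position; "orientation": TCP orientation; "contact_force": force on the tool from outside, world axes, zero at the start; "moment": the same for the moment, N m; "grip_width": finger opening in m; "gripper_force": force on a finger pad.
Only numpy, scipy, OpenCV 4.12 (cv2) and the standard library are available. Lean on these libraries where they do the work, as an engineer would, in place of code of your own. Each camera call takes 0.05 s, during which the arm holds its last target. There are 200 camera calls.

## Working session

There is one attempt and no reset: what is moved stays moved. The work goes in short steps, Python scripts to look and compute and a tool call to move; the robot and the scene stay as the last step left them, time stands still between calls to the robot, and variables do not carry over. Pictures are saved under pics/ and viewed, at most 10 in all, crops included, and the job is handed in when it is done.

Besides the shell and the picture viewer there is one more tool, called after "Call:" as name(argument=value, ...) on one line, values as JSON. arm_command: Moves the arm, as the interface text tells. Its arguments: {"type":"object","properties":{"plan":{"type":"string"},"hand":{"type":"number"},"grip_force":{"type":"number"}},"required":["plan"]}

```bash
mkdir -p pics
cat > h.py <<'E'
import numpy as np,cv2
from scipy.spatial.transform import Rotation as R
from bench import r,eyes,ticket
def grab(n,save=None):
    o=r.get_obs(); p,d=eyes.grab_frame(n)
    if save: cv2.imwrite('pics/'+save,p[:,:,::-1])
    return o,p,d
def cam(n,o):
    c=eyes.calibration(n)
    f=210/np.tan(np.radians(c['fov_y'])/2)
    if 'tool_from_camera' in c:
        T=np.eye(4);T[:3,:3]=R.from_rotvec(o['orientation']).as_matrix();T[:3,3]=o['tcp_pos'];T=T@np.array(c['tool_from_camera'])
    else:
        T=np.eye(4);A=np.array(c['attitude']);T[:3,:3]=A if A.shape==(3,3) else R.from_rotvec(A).as_matrix();T[:3,3]=c['origin']
    return c,f,T
def cloud(n,o,d):
    c,f,T=cam(n,o); v,u=np.mgrid[:420,:560]
    P=np.stack([(u-c['cx'])/f*d,-(v-c['cy'])/f*d,-d],-1)
    W=P@T[:3,:3].T+T[:3,3]; W[d<=0]=np.nan
    return W
E
python3 - <<'E'
from h import *
for n in('side','top','wrist'):
    c=eyes.calibration(n);print(n,c)
for n in('side','top'):
    o,p,d=grab(n,n+'0.png'); np.save(n+'0.npy',cloud(n,o,d))
print(r.get_obs())
E
```

```text
side {'fov_y': 50.55615370445909, 'cx': 290.3631973547206, 'cy': 212.60720245527781, 'origin': array([ 0.42440166, -0.98338061,  0.98630056]), 'attitude': array([ 0.92381023, -0.02971704, -0.09995846])}
top {'fov_y': 51.325016227192265, 'cx': 288.58029284104373, 'cy': 204.776197455411, 'origin': array([0.40776278, 0.0515512 , 1.38014278]), 'attitude': array([ 0.04547714, -0.05122798, -1.55200386])}
wrist {'fov_y': 58.598908946510846, 'cx': 274.69960643129866, 'cy': 201.2115211224097, 'tool_from_camera': array([[ 4.19958633e-04,  9.54753250e-01,  2.97398816e-01,
         7.69533333e-02],
       [ 9.99999748e-01, -5.71093251e-04,  4.21301643e-04,
         2.48888953e-04],
       [ 5.72081570e-04,  2.97398564e-01, -9.54753249e-01,
        -1.66183990e-01],
       [ 0.00000000e+00,  0.00000000e+00,  0.00000000e+00,
         1.00000000e+00]])}
{'clock': 0.1, 'joints': array([ 0.99984778,  0.47770675,  0.02230237,  1.55635459, -0.01150373,
        1.109322  , -0.08311744]), 'qvel': array([-2.44117544e-06, -1.13125832e-03,  3.10704375e-03, -1.64341973e-03,
        1.06083034e-04,  9.21274850e-04,  1.71349621e-03]), 'tau': array([ 4.81059120e-03, -5.97754204e+01,  1.61386695e+00, -2.81951898e+01,
        1.29581141e-02,  4.93295913e-03,  1.45432057e-05]), 'tcp_pos': array([ 0.30113614, -0.60345076,  0.20592852]), 'orientation': array([-3.05627577e+00, -7.20259020e-01,  7.49358369e-04]), 'contact_force': array([ 0.04320807,  0.99214695, -0.15042606]), 'moment': array([-0.01164084,  0.01513814,  0.01459225]), 'gripper_force': 0.0, 'grip_width': 0.08551874591633571}
```

View pics/side0.png

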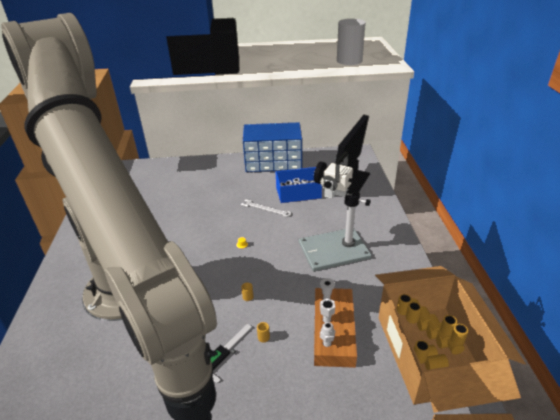

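View pics/top0.png

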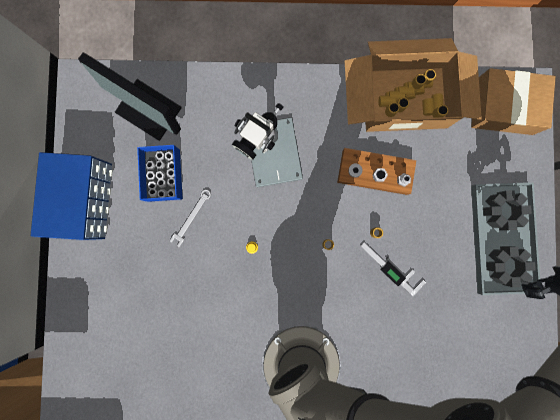

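The side view shows the camera at about (340,178), its plate at (335,248) and the block at (335,325). In the top view the fittings are at (355,170), (381,174) and (405,180). I'll measure the plate and block next.

Run:
```python
from h import *
W=np.load('top0.npy');p=cv2.imread('pics/top0.png')
def rect(m,name):
    # largest comp
    n,l,s,_=cv2.connectedComponentsWithStats(m.astype(np.uint8)); k=1+np.argmax(s[1:,4]); m=l==k
    q=W[m]; r_=cv2.minAreaRect((q[:,:2]*1000).astype(np.float32)); print(name,m.sum(),r_,np.median(q[:,2])); print(cv2.boxPoints(r_).round(1).tolist())
    return m
u0=np.zeros((420,560),bool)
a=u0.copy();a[100:200,235:315]=1
z=W[:,:,2]
print('table',np.nanmedian(z[200:230,200:240]))
rect(a&(z>.010)&(z<.026),'plate')
a=u0.copy();a[140:200,330:425]=1
rect(a&(z>.036)&(z<.056),'block')
m=a&(z>.075)
n,l,s,c=cv2.connectedComponentsWithStats(m.astype(np.uint8))
for k in range(1,n):
    q=W[l==k]; print(s[k],c[k],q.mean(0),q[:,2].max())
t=cv2.resize(p[95:205,230:430],None,fx=4,fy=4,interpolation=cv2.INTER_CUBIC)
s_=cv2.imread('pics/side0.png')
cv2.imwrite('pics/c1.png',np.vstack([t,np.zeros((2,800,3),np.uint8)])[:440])
cv2.imwrite('pics/c2.png',cv2.resize(s_[105:375,295:395],None,fx=2.2,fy=2.2,interpolation=cv2.INTER_CUBIC))
```

```text
table -2.293380268969525e-05
plate 2138 ((659.7305297851562, 97.82645416259766), (201.21229553222656, 149.96160888671875), 11.134355545043945) 0.017866315154876355
[[546.5, 152.0], [575.5, 4.800000190734863], [772.9000244140625, 43.70000076293945], [744.0, 190.8000030517578]]
block 1988 ((602.3065185546875, -224.0559844970703), (226.833251953125, 106.35771179199219), 81.1734390258789) 0.04564257636286173
[[532.4000244140625, -328.0], [637.5, -344.29998779296875], [672.2999877929688, -120.0999984741211], [567.2000122070312, -103.80000305175781]]
[348 163  15  14 151] [354.96688742 169.68211921] [ 0.59359944 -0.14572417  0.10451153] 0.1127458770159151
[372 168  16  14 158] [379.58860759 174.32278481] [ 0.58141712 -0.21855516  0.10299191] 0.11212314153723746
[397 173  14  13 131] [403.73282443 179.10687023] [ 0.56874461 -0.29003687  0.10159435] 0.11887009110954527
```

View pics/c1.png

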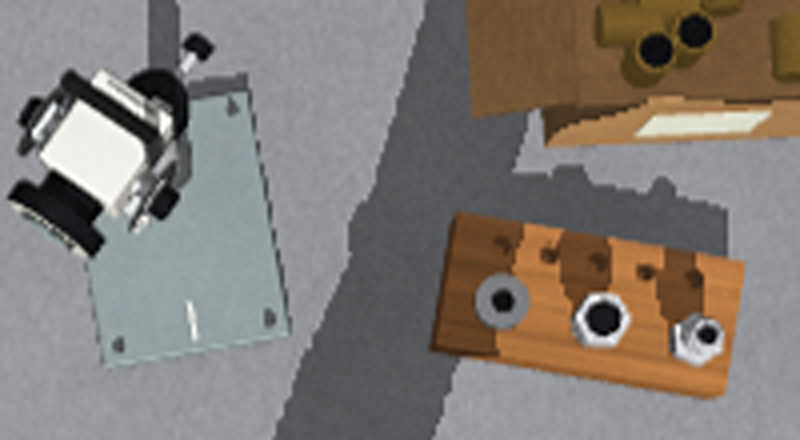

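The male fitting is the rightmost in the block, at c1 (703,338). The white mark is on the robot-side end of the plate, and the camera is swung to the left (+y) with its handle leaning back. Next I'll fit swivel and tilt from the point clouds.

Run:
```python
from h import *
from scipy.optimize import least_squares
P0=np.array([.7088,.1075]);a=np.radians(11.1)
ps=[]
for n in('top','side'):
    W=np.load(n+'0.npy').reshape(-1,3);I=cv2.imread(f'pics/{n}0.png').reshape(-1,3)
    k=(np.hypot(*(W[:,:2]-P0).T)<.17)&(W[:,2]>.16)&(W[:,2]<.4)
    q=W[k];c=I[k]
    X=q.copy();X[:,:2]=(q[:,:2]-P0)@np.array([[np.cos(a),-np.sin(a)],[np.sin(a),np.cos(a)]])
    wh=c.min(1)>150; 
    print(n,k.sum(),wh.sum(),'white ctr',X[wh].mean(0)); 
    h=X[X[:,2]>.30]; print('high',len(h),h.mean(0),h[:,2].max(),h.min(0))
    ps.append((X,wh))
# model: box body + ring cylinder + bar, signed distance
def sd(p,s,t):
    # clockwise by s: rotate by -s about z; undo by +s
    c_,s_=np.cos(s),np.sin(s)
    x=c_*p[:,0]-s_*p[:,1];y=s_*p[:,0]+c_*p[:,1];x=x+.06;z=p[:,2]-.262
    # camera forward f=(-cos t,-sin t); up=(-sin t, cos t)
    fx=-x*np.cos(t)-z*np.sin(t);uz=-x*np.sin(t)+z*np.cos(t)
    def box(cx,cy,cz,hx,hy,hz):
        d=np.abs(np.stack([fx-cx,y-cy,uz-cz],1))-[hx,hy,hz]
        return np.linalg.norm(np.maximum(d,0),axis=1)+np.minimum(d.max(1),0)
    b=box(-.011,0,0,.035,.029,.027)
    d=np.stack([np.hypot(y,uz)-.034,np.abs(fx-.041)-.017],1)
    cy=np.linalg.norm(np.maximum(d,0),axis=1)+np.minimum(d.max(1),0)
    d=np.stack([np.hypot(fx+.02,uz-.068)-.006,np.abs(y)-.033],1)
    ba=np.linalg.norm(np.maximum(d,0),axis=1)+np.minimum(d.max(1),0)
    lg=np.minimum(box(-.02,.031,.047,.005,.002,.02),box(-.02,-.031,.047,.005,.002,.02))
    return np.min([b,cy,ba,lg],0)
for nm,X in (('top',ps[0][0]),('side',ps[1][0]),('both',np.vstack([ps[0][0],ps[1][0]]))):
  X=X[X[:,2]>.22]
  best=None
  for s0 in np.arange(-1.2,1.3,.3):
    for t0 in (-.5,-.2,.1,.4,.8):
      f=least_squares(lambda v:sd(X,*v),[s0,t0],loss='soft_l1',f_scale=.003,diff_step=1e-3)
      if best is None or f.cost<best.cost:best=f
  s,t=best.x;print(nm,len(X),best.x,best.cost,np.median(np.abs(best.fun)))
rb=-.06+.02*np.cos(t)-.068*np.sin(t)
hb=np.array([np.cos(s)*rb,-np.sin(s)*rb]);hw=P0+np.array([[np.cos(a),-np.sin(a)],[np.sin(a),np.cos(a)]])@hb
print('handle',hw,.262+.068*np.cos(t)+.02*np.sin(t),'cam look az',np.degrees(a-s)+180)
```

```text
top 1493 583 white ctr [-0.04263694  0.03801174  0.28194957]
high 155 [-0.03127625  0.02758633  0.33167362] 0.3393764840331801 [-0.07888026  0.00113624  0.30041004]
side 1456 343 white ctr [-0.04545047  0.01774412  0.26821705]
high 128 [-0.03371166  0.02202656  0.32295608] 0.3375779857063069 [-0.05942114 -0.00308132  0.30016126]
top 1329 [0.77872056 0.01268038] 0.013095466280577202 0.0016080562098768209
side 1060 [0.56498554 0.00157638] 0.011066149691779626 0.003862911988227011
both 2389 [0.70604464 0.01768787] 0.027390412993485266 0.002333665722911025
handle [0.67288445 0.12769888] 0.3303431020298543 cam look az 150.64662223841074
```

View pics/c2.png

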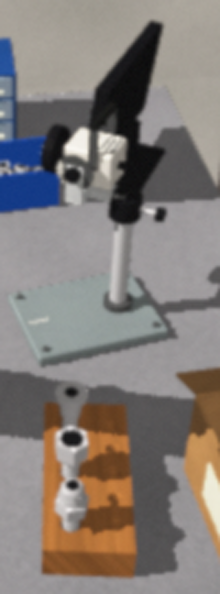

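c2 confirms the front fitting in the block (70,495) is the threaded one. The top view fit gives swivel ≈ 0.78 and tilt ≈ 0.01. I'll move above the handle and refine with the wrist camera.

```bash
cat >> h.py <<'E'
def plan(points,vmax=.058,ymax=10,o=None):
    """points: list of (x,y,z,az_deg of tool x); straight legs; prints rows in tool axes"""
    o=o or r.get_obs(); p=np.array(o['tcp_pos']);x=R.from_rotvec(o['orientation']).as_matrix()[:,0];az=np.degrees(np.arctan2(x[1],x[0]))
    rows=[]
    for t in points:
        t=np.array(t,float); dp=t[:3]-p;da=(t[3]-az+180)%360-180
        n=max(1,int(np.ceil(max(np.abs(dp).max()/vmax,np.linalg.norm(dp)/.0615,abs(da)/ymax))))
        for i in range(n):
            c,s=np.cos(np.radians(az)),np.sin(np.radians(az))
            q=t[:3]-p; st=q/(n-i)
            l=np.round([c*st[0]+s*st[1],s*st[0]-c*st[1],-st[2]],4)
            p=p+np.array([c*l[0]+s*l[1],s*l[0]-c*l[1],-l[2]]); yw=round(-da/n,1); az-=yw; rows.append('%g %g %g %g'%(*l,yw))
    print(len(rows));print('; '.join(rows))
def pose():
    o=r.get_obs();M=R.from_rotvec(o['orientation']).as_matrix();x=M[:,0]
    print('t',round(o['clock'],2),'tcp',np.round(o['tcp_pos'],4),'az',round(np.degrees(np.arctan2(x[1],x[0])),2),'zax',M[:,2].round(3),'F',np.round(o['contact_force'],1),'w',round(o['grip_width'],4),'gf',o['gripper_force'],'q',np.round(o['joints'],2));return o
E
python3 - <<'E'
from h import *
plan([(.36,-.50,.40,26.5),(.660,.125,.44,56.5)])
E
```

```text
16
0.0247 -0.0166 -0.0485 0; 0.0247 -0.0166 -0.0485 0; 0.0247 -0.0165 -0.0485 0; 0.0248 -0.0166 -0.0486 0; 0.0456 -0.0354 -0.0033 -2.5; 0.0471 -0.0334 -0.0033 -2.5; 0.0485 -0.0313 -0.0033 -2.5; 0.0499 -0.0292 -0.0033 -2.5; 0.0511 -0.027 -0.0033 -2.5; 0.0522 -0.0247 -0.0034 -2.5; 0.0532 -0.0224 -0.0033 -2.5; 0.0542 -0.0201 -0.0034 -2.5; 0.055 -0.0177 -0.0033 -2.5; 0.0557 -0.0153 -0.0034 -2.5; 0.0564 -0.0128 -0.0033 -2.5; 0.0568 -0.0104 -0.0034 -2.5
```

Call:
arm_command(plan="0.025 -0.0165 -0.0485 0; 0.025 -0.0165 -0.0485 0; 0.025 -0.0165 -0.0485 0; 0.025 -0.0165 -0.0485 0; 0.0456 -0.0354 -0.0033 -2.5; 0.047 -0.0334 -0.0033 -2.5; 0.0485 -0.0313 -0.0033 -2.5; 0.05 -0.029 -0.0033 -2.5; 0.051 -0.027 -0.0033 -2.5; 0.052 -0.0247 -0.0034 -2.5; 0.053 -0.0224 -0.0033 -2.5; 0.054 -0.02 -0.0034 -2.5; 0.055 -0.0177 -0.0033 -2.5; 0.0557 -0.0153 -0.0034 -2.5; 0.0564 -0.0128 -0.0033 -2.5; 0.0568 -0.0104 -0.0034 -2.5; 0 0 0 0; 0 0 0 0", hand=0)

```text
clock: 2.35
tcp_pos: [0.661, 0.1236, 0.44]
orientation: [2.767, 1.487, -0.002]
contact_force: [0.1, -0.8, 0.3]
grip_width: 0.0429
gripper_force: 0.0
```

Run:
```python
from h import *
pose()
o,p,d=grab('wrist','w1.png');np.save('w1.npy',cloud('wrist',o,d));pose()
c,f,T=cam('wrist',o)
for n,P in (('h',(.6748,.13,.33)),('post',(.7088,.1075,.2))):
    q=np.linalg.inv(T)@np.array([*P,1]);print(n,c['cx']+f*q[0]/-q[2],c['cy']-f*q[1]/-q[2])
```

```text
t 2.35 tcp [0.661  0.1236 0.44  ] az 56.51 zax [-0.001 -0.001 -1.   ] F [ 0.1 -0.8  0.3] w 0.0429 gf 0.0 q [ 0.01  0.41 -0.45  1.17  0.18  1.6  -0.99]
t 2.4 tcp [0.6611 0.1226 0.4405] az 56.42 zax [-0.    -0.001 -1.   ] F [-0.7  0.6  0. ] w 0.0423 gf 0.0 q [ 0.01  0.41 -0.45  1.17  0.18  1.6  -0.99]
h 284.4911251186139 172.95780518811264
post 319.0989946872307 145.88605312706238
```

View pics/w1.png

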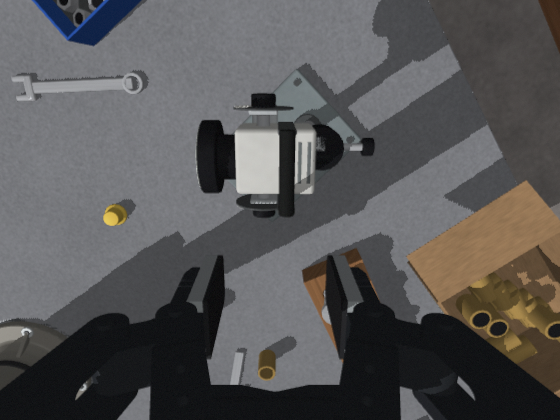

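The handle bar spans (287,125)–(287,215) and is already aligned with the tool's x, close to the predicted (284,173). I'll locate it from depth.

```bash
cat >> h.py <<'E'
from scipy.optimize import least_squares
def sdf(p,s,t,P0,a):
    q=(p[:,:2]-P0)@np.array([[np.cos(a),-np.sin(a)],[np.sin(a),np.cos(a)]])
    c_,s_=np.cos(s),np.sin(s)
    x=c_*q[:,0]-s_*q[:,1]+.06;y=s_*q[:,0]+c_*q[:,1];z=p[:,2]-.262
    fx=-x*np.cos(t)-z*np.sin(t);uz=-x*np.sin(t)+z*np.cos(t)
    def ext(d): return np.linalg.norm(np.maximum(d,0),axis=1)+np.minimum(d.max(1),0)
    box=lambda cx,cy,cz,hx,hy,hz: ext(np.abs(np.stack([fx-cx,y-cy,uz-cz],1))-[hx,hy,hz])
    return np.min([box(-.011,0,0,.035,.029,.027),ext(np.stack([np.hypot(y,uz)-.034,np.abs(fx-.041)-.017],1)),ext(np.stack([np.hypot(fx+.02,uz-.068)-.006,np.abs(y)-.033],1))],0)
def fitcam(W,P0=np.array([.7088,.1075]),a=np.radians(11.1),s0=0,t0=0,free=True,zmin=.23):
    X=W.reshape(-1,3);k=(np.hypot(*(X[:,:2]-P0-[-.04,0]).T)<.13)&(X[:,2]>zmin)&(X[:,2]<.36);X=X[k]
    if free: fn=lambda v:sdf(X,v[0],v[1],P0+v[2:4],a);v0=[s0,t0,0,0]
    else: fn=lambda v:sdf(X,v[0],v[1],P0,a);v0=[s0,t0]
    f=least_squares(fn,v0,loss='soft_l1',f_scale=.002,diff_step=1e-3,x_scale=[.1,.1,.003,.003][:len(v0)])
    s,t=f.x[:2];P=P0+(f.x[2:4] if free else 0);rb=-.06+.02*np.cos(t)-.068*np.sin(t);b=a-s
    print('fit n',len(X),f.x.round(4),'med',np.median(abs(f.fun)).round(5),'handle',(P+rb*np.array([np.cos(b),np.sin(b)])).round(4),.262+.068*np.cos(t)+.02*np.sin(t),'bar az',np.degrees(b)+90)
    return f.x
E
python3 - <<'E'
from h import *
W=np.load('w1.npy')
fitcam(W,s0=.78);fitcam(W,s0=.78,free=False)
b=W[128:212,281:293].reshape(-1,3);b=b[b[:,2]>.315]
print(len(b),np.median(b,0),b.max(0));c=b[:,:2]-b[:,:2].mean(0);u=np.linalg.svd(c,full_matrices=0)[2][0];print(np.degrees(np.arctan2(u[1],u[0])))
e=W[120:222,285:288,:];k=e[:,1,2]>.315;print(np.where(k)[0][[0,-1]]+120,e[k][[0,-1],1])
# plate from wrist
z=W[:,:,2];m=(z>.010)&(z<.026);print('plate px',m.sum())
E
```

```text
fit n 10121 [7.294e-01 5.600e-03 7.000e-04 3.300e-03] med 0.00147 handle [0.6748 0.1314] 0.33011164315231367 bar az 59.31041300584056
fit n 10121 [0.766  0.0129] med 0.00136 handle [0.6744 0.1296] 0.33025242420519424 bar az 57.211961277751385
1003 [0.67802259 0.1325052  0.33437025] [0.69731898 0.15843204 0.33698401]
-122.95857128212398
[128 217] [[0.69349253 0.15604517 0.31653988]
 [0.65719901 0.10094969 0.33381862]]
plate px 5759
```

Run:
```python
from h import *
plan([(.676,.131,.43,57),(.676,.131,.325,57)],vmax=.03)
```

```text
5
0.0153 0.0078 0.0105 -0.6; -0 -0 0.0263 0; -0 -0 0.0262 0; -0 -0 0.0263 0; -0 -0 0.0262 0
```

Call:
arm_command(plan="0.0153 0.0078 0.0105 -0.6; 0 0 0.0263 0; 0 0 0.0263 0; 0 0 0.0263 0; 0 0 0.0263 0; 0 0 0 0; 0 0 0 0")

```text
clock: 3.28
tcp_pos: [0.6767, 0.1321, 0.326]
orientation: [2.76, 1.501, 0.002]
contact_force: [0.6, -0.4, 0.8]
grip_width: 0.0428
gripper_force: 0.0
```

Call:
arm_command(plan="0 0 0 0; 0 0 0 0; 0 0 0 0; 0 0 0 0; 0 0 0 0", hand=1, grip_force=30)

```text
clock: 3.9
tcp_pos: [0.676, 0.1324, 0.3251]
orientation: [-2.759, -1.502, 0.0]
contact_force: [0.2, 0.6, 0.5]
grip_width: 0.0
gripper_force: 0.0
```

Run:
```python
from h import *
pose()
```

```text
t 3.9 tcp [0.676  0.1324 0.3251] az 57.12 zax [-0. -0. -1.] F [0.2 0.6 0.5] w 0.0 gf 0.0 q [ 0.02  0.47 -0.46  1.34  0.2   1.38 -1.01]
```

Run:
```python
from h import *
o,p,d=grab('wrist','w2.png');W=cloud('wrist',o,d);np.save('w2.npy',W)
o,p2,d2=grab('side');W2=cloud('side',o,d2)
fitcam(W2,s0=.76)
a=cv2.resize(p[60:360,130:430],(500,500));b=cv2.resize(p2[110:220,290:400],(300,300))
cv2.imwrite('pics/c3.png',np.hstack([a,np.vstack([b,np.zeros((200,300,3),np.uint8)])])[:,:,::-1])
```

```text
fit n 1047 [ 1.0101  0.0075 -0.018  -0.0178] med 0.00393 handle [0.6631 0.1192] 0.3301489839296562 bar az 43.225513839187634
```

View pics/c3.png

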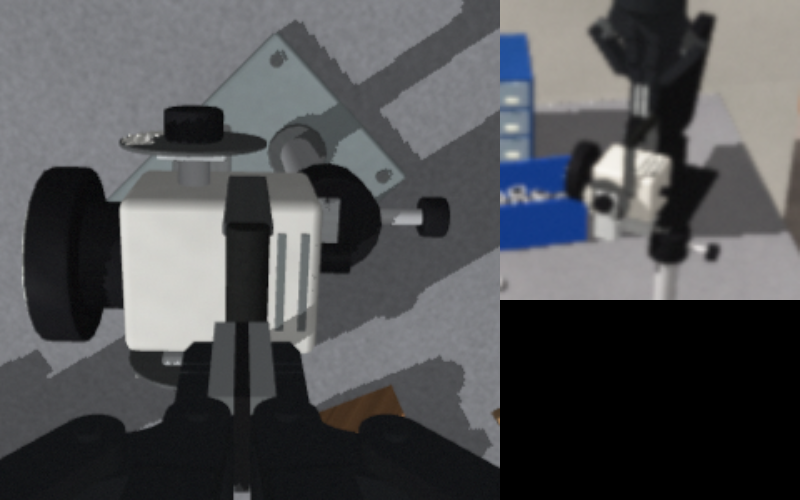

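The fingers at c3 (243,370) closed without holding the bar, which shows at (247,225)–(247,340). I'll check the geometry.

Run:
```python
from h import *
o=r.get_obs();W=np.load('w2.npy');c,f,T=cam('wrist',o);Ti=np.linalg.inv(T)
C=np.array(c['tool_from_camera'])
for P in((0,0,.014),(0,0,0),(0,0,-.005),(.011,0,.014)):
    q=np.linalg.inv(C)@np.array([*P,1]);print(P,c['cx']+f*q[0]/-q[2],c['cy']-f*q[1]/-q[2],-q[2])
fitcam(W,s0=.76);fitcam(W,s0=.76,free=False)
M=T=np.eye(4);T=np.eye(4);T[:3,:3]=R.from_rotvec(o['orientation']).as_matrix();T[:3,3]=o['tcp_pos']
L=(W-T[:3,3])@T[:3,:3]
for v in range(170,345,8):
    u=278; print(v,L[v,u].round(4),W[v,u].round(4), L[v,262].round(4))
```

```text
(0, 0, 0.014) 273.5147486855973 239.04533607396326 0.19484474052727865
(0, 0, 0) 273.42586398387954 250.41304520849258 0.18147747469525072
(0, 0, -0.005) 273.3908603894251 254.88975124149414 0.17670345118381217
(0.011, 0, 0.014) 273.50351096576065 219.1747134686917 0.19157516792079832
fit n 20297 [0.5365 0.0061 0.009  0.0199] med 0.00197 handle [0.6797 0.141 ] 0.33012142721589943 bar az 70.36333351904486
fit n 20297 [0.7784 0.0261] med 0.00139 handle [0.674  0.1306] 0.330497910539558 bar az 56.50283245400739
170 [0.0293 0.0025 0.0475] [0.694  0.1556 0.2776] [ 0.0258 -0.0073  0.063 ]
178 [0.0295 0.0024 0.0271] [0.694  0.1559 0.298 ] [ 0.0254 -0.0067  0.0438]
186 [0.0293 0.0022 0.0112] [0.6938 0.1558 0.3139] [ 0.0222 -0.0066  0.0377]
194 [ 0.0297  0.0021 -0.0043] [0.6939 0.1562 0.3293] [ 0.0177 -0.0066  0.0371]
202 [ 0.0275  0.0021 -0.0093] [0.6927 0.1544 0.3344] [ 0.0133 -0.0066  0.0362]
210 [ 0.0242  0.0021 -0.0104] [0.6908 0.1516 0.3354] [ 0.0086 -0.0066  0.0359]
218 [ 0.0204  0.0021 -0.0102] [0.6888 0.1484 0.3353] [ 0.0036 -0.0067  0.0363]
226 [ 0.0163  0.0021 -0.0095] [0.6866 0.14
[... 442 characters left out ...]
14  0.0018 -0.0449] [0.6837 0.141  0.37  ] [ 0.0121 -0.0039 -0.0462]
282 [ 0.0116  0.0017 -0.051 ] [0.6838 0.1412 0.376 ] [ 0.0112 -0.0038 -0.0502]
290 [ 0.0112  0.0017 -0.0555] [0.6835 0.1408 0.3806] [ 0.0119 -0.0036 -0.0568]
298 [ 0.0118  0.0017 -0.0615] [0.6838 0.1414 0.3865] [ 0.0115 -0.0035 -0.0609]
306 [ 0.0089  0.0017 -0.0615] [0.6822 0.139  0.3866] [ 0.0127 -0.0032 -0.0674]
314 [ 0.0057  0.0017 -0.0612] [0.6805 0.1363 0.3863] [ 0.0129 -0.0031 -0.0718]
322 [ 0.0029  0.0017 -0.0614] [0.679  0.1339 0.3865] [ 0.0122 -0.003  -0.0747]
330 [-0.0006  0.0017 -0.0609] [0.6771 0.131  0.386 ] [ 0.0128 -0.0029 -0.0791]
338 [-0.0043  0.0017 -0.0601] [0.6751 0.1278 0.3852] [ 0.0125 -0.0028 -0.0821]
```

Run:
```python
from h import *
W=np.load('w1.npy')
print('table',np.nanmedian(W[20:60,200:300,2]),np.nanmedian(W[240:250,20:120,2]))
A=np.radians(56.5);tx=np.array([np.cos(A),np.sin(A),0]);ty=np.array([np.sin(A),-np.cos(A),0])
L=W-np.array([.661,.1236,.44]);L=np.stack([L@tx,L@ty,-L[...,2]],-1)
for v in(250,256,260,270,290,310,330,345): print(v,[L[v,u].round(3).tolist() for u in (200,212,222,330,345)])
o,p,d=grab('side');V=cloud('side',o,d)
P=r.get_obs()['tcp_pos'];k=(np.hypot(V[...,0]-P[0],V[...,1]-P[1])<.02)&(V[...,2]>.3);print(k.sum());print(np.sort(V[k][:,2]).round(3)[::8])
```

```text
table -0.0007632437041623641 -0.0010810771766871508
250 [[-0.205, -0.133, 0.444], [-0.203, -0.11, 0.44], [-0.205, -0.093, 0.443], [-0.204, 0.099, 0.443], [-0.204, 0.125, 0.442]]
256 [[-0.215, -0.132, 0.44], [0.012, -0.024, -0.031], [0.011, -0.021, -0.028], [0.011, 0.023, -0.029], [-0.208, 0.123, 0.427]]
260 [[-0.223, -0.133, 0.44], [0.012, -0.024, -0.034], [0.009, -0.021, -0.028], [0.012, 0.022, -0.035], [0.012, 0.028, -0.034]]
270 [[0.012, -0.027, -0.042], [0.011, -0.022, -0.042], [0.005, -0.021, -0.029], [0.009, 0.022, -0.036], [0.012, 0.027, -0.042]]
290 [[0.011, -0.024, -0.056], [0.01, -0.021, -0.053], [-0.003, -0.021, -0.032], [0.001, 0.022, -0.039], [0.012, 0.024, -0.056]]
310 [[0.009, -0.023, -0.063], [0.003, -0.021, -0.055], [-0.327, -0.098, 0.443], [-0.006, 0.022, -0.042], [0.009, 0.023, -0.063]]
330 [[0.005, -0.022, -0.068], [-0.002, -0.02, -0.059], [-0.37, -0.1, 0.44], [-0.337, 0.098, 0.396], [0.001, 0.023, -0.063]]
345 [[0.017, -0.017, -0.091], [-0.008, -0.021, -0.058], [-0.405, -0.101, 0.442], [-0.404, 0.107, 0.441], [-0.005, 0.024, -0.063]]
403
[0.325 0.333 0.334 0.336 0.354 0.358 0.36  0.363 0.366 0.368 0.37  0.373
 0.376 0.378 0.381 0.383 0.386 0.388 0.391 0.394 0.396 0.398 0.4   0.402
 0.403 0.405 0.407 0.409 0.412 0.414 0.417 0.42  0.423 0.426 0.431 0.433
 0.435 0.438 0.444 0.447 0.451 0.454 0.456 0.458 0.46  0.462 0.464 0.716
 0.718 0.718 0.719]
```

Both the wrist and side depths show the real fingertips about 31 mm behind the reported TCP, so the grasp point is about 50 mm above the TCP reading rather than 5 mm. I'll open, go down 45 mm more and grip.

Call:
arm_command(plan="0 0 0 0; 0 0 0 0; 0 0 0 0; 0 0 0 0", hand=0)

```text
clock: 4.55
tcp_pos: [0.676, 0.1324, 0.3251]
orientation: [2.759, 1.502, -0.0]
contact_force: [-0.1, 0.2, 0.0]
grip_width: 0.0427
gripper_force: 0.0
```

Call:
arm_command(plan="0 0.001 0.015 0; 0 0 0.015 0; 0 0 0.015 0; 0 0 0 0; 0 0 0 0")

```text
clock: 5.18
tcp_pos: [0.677, 0.1319, 0.2803]
orientation: [-2.759, -1.502, -0.0]
contact_force: [0.2, -0.1, 0.1]
grip_width: 0.0422
gripper_force: 0.0
```

Call:
arm_command(plan="0 0 0 0; 0 0 0 0; 0 0 0 0; 0 0 0 0; 0 0 0 0", hand=1, grip_force=30)

```text
clock: 5.8
tcp_pos: [0.6773, 0.1319, 0.2808]
orientation: [2.759, 1.501, 0.002]
contact_force: [-0.0, 0.5, 4.0]
grip_width: 0.0109
gripper_force: 29.3
```

Run:
```python
from h import *
pose()
```

```text
t 5.8 tcp [0.6773 0.1319 0.2808] az 57.1 zax [ 0.001  0.    -1.   ] F [-0.   0.5  4. ] w 0.0109 gf 29.30274099111557 q [ 0.02  0.49 -0.45  1.4   0.22  1.3  -1.02]
```

Bar gripped at 10.9 mm. Next is the swing about the post to square, then the tilt arc.

Run:
```python
from h import *
o=pose();P0=np.array([.7088,.1075]);p=np.array(o['tcp_pos']);rel=p[:2]-P0;pts=[]
for i in range(1,11):
    b=np.radians(4.4*i);q=P0+[rel[0]*np.cos(b)-rel[1]*np.sin(b),rel[0]*np.sin(b)+rel[1]*np.cos(b)]
    pts.append((*q,p[2],57.1+4.4*i))
plan(pts,o=o)
a=np.radians(11.1);t0=.012;f=lambda t:np.array([-.06+.02*np.cos(t)-.068*np.sin(t),.262+.068*np.cos(t)+.02*np.sin(t)])
base=np.array(pts[-1][:3])
o2=dict(o);o2['tcp_pos']=base;o2['orientation']=(R.from_euler('z',101.1,degrees=True)*R.from_euler('x',180,degrees=True)).as_rotvec()
pt=[]
for t in np.linspace(t0,.611,9)[1:]:
    d=f(t)-f(t0);pt.append((base[0]+d[0]*np.cos(a),base[1]+d[0]*np.sin(a),base[2]+d[1],101.1))
plan(pt,o=o2);print(base,pt[-1])
```

```text
t 5.8 tcp [0.6773 0.1319 0.2808] az 57.1 zax [ 0.001  0.    -1.   ] F [-0.   0.5  4. ] w 0.0109 gf 29.30274099111557 q [ 0.02  0.49 -0.45  1.4   0.22  1.3  -1.02]
10
-0.0031 -0.0001 -0 -4.4; -0.003 -0.0002 -0 -4.4; -0.0031 -0.0001 -0 -4.4; -0.003 -0.0002 -0 -4.4; -0.0031 -0.0001 -0 -4.4; -0.0031 -0.0001 -0 -4.4; -0.003 -0.0002 -0 -4.4; -0.0031 -0.0001 -0 -4.4; -0.003 -0.0002 -0 -4.4; -0.0031 -0.0001 -0 -4.4
8
-0 -0.0052 -0.0012 -0; -0 -0.0052 -0.0009 -0; -0 -0.0053 -0.0005 -0; -0 -0.0053 -0 -0; -0 -0.0053 0.0003 -0; -0 -0.0052 0.0007 -0; -0 -0.0052 0.0012 -0; -0 -0.0051 0.0015 -0
[0.66915629 0.10313797 0.2808021 ] (np.float64(0.6281266856821303), np.float64(0.09508827802300215), np.float64(0.2797378209552056), 101.1)
```

Call:
arm_command(plan="-0.003 -0.0001 0 -4.4; -0.003 -0.0002 0 -4.4; -0.0031 -0.0001 0 -4.4; -0.003 -0.0002 0 -4.4; -0.0031 -0.0001 0 -4.4; -0.0031 -0.0001 0 -4.4; -0.003 -0.0002 0 -4.4; -0.0031 -0.0001 0 -4.4; -0.003 -0.0002 0 -4.4; -0.0031 -0.0001 0 -4.4; 0 0 0 0; 0 0 0 0")

```text
clock: 7.3
tcp_pos: [0.6683, 0.1027, 0.2806]
orientation: [-1.996, -2.426, 0.002]
contact_force: [-2.3, -1.4, 4.9]
grip_width: 0.011
gripper_force: 29.3
```

Call:
arm_command(plan="0 -0.0052 -0.0012 0; 0 -0.0052 -0.0009 0; 0 -0.0053 -0.0005 0; 0 -0.0053 0 0; 0 -0.0053 0.0003 0; 0 -0.0052 0.0007 0; 0 -0.0052 0.0012 0; 0 -0.0051 0.0015 0; 0 0 0 0; 0 0 0 0")

```text
clock: 8.55
tcp_pos: [0.6297, 0.0956, 0.281]
orientation: [1.994, 2.423, 0.007]
contact_force: [3.6, 0.2, 7.7]
grip_width: 0.0109
gripper_force: 30.9
```

Run:
```python
from h import *
pose()
o,p,d=grab('wrist');W=cloud('wrist',o,d);np.save('w3.npy',W)
A=o['tcp_pos']
k=np.hypot(W[...,0]-A[0],W[...,1]-A[1])<.04; W2=W.copy(); W2[k&(W[...,2]>.31)]=np.nan
fitcam(W2,s0=0,t0=.6);fitcam(W2,s0=0,t0=.6,free=False)
o,p,d=grab('top');V=cloud('top',o,d);fitcam(V,t0=.6,free=False)
```

```text
t 8.55 tcp [0.6297 0.0956 0.281 ] az 101.1 zax [ 0.006  0.001 -1.   ] F [3.6 0.2 7.7] w 0.0109 gf 30.937180817127228 q [ 0.2   0.42 -0.62  1.53  0.25  1.26 -0.26]
fit n 22923 [-0.276   0.5956 -0.0068  0.0241] med 0.00288 handle [0.6293 0.0947] 0.3295122705506817 bar az 116.91490644482859
fit n 22923 [0.0148 0.5938] med 0.00191 handle [0.6286 0.093 ] 0.32954913035438443 bar az 100.24969786238776
fit n 29 [0.7872 1.2553] med 0.00361 handle [0.6106 0.1737] 0.302113747012587 bar az 55.994636510340904
```

Call:
arm_command(plan="0 0 0 0; 0 0 0 0; 0 0 0 0; 0 0 0 0", hand=0)

```text
clock: 9.15
tcp_pos: [0.6276, 0.095, 0.2787]
orientation: [-1.996, -2.426, 0.001]
contact_force: [0.2, -0.5, 0.2]
grip_width: 0.0427
gripper_force: 0.0
```

Call:
arm_command(plan="0 0 -0.02 0; 0 0 -0.03 0; 0 0 -0.04 0; 0 0 -0.04 0; 0 0 0 0; 0 0 0 0")

```text
clock: 9.9
tcp_pos: [0.6275, 0.095, 0.4082]
orientation: [-1.995, -2.426, 0.001]
contact_force: [0.6, -0.6, 0.1]
grip_width: 0.0429
gripper_force: 0.0
```

```bash
cat >> h.py <<'E'
def legfix(): pass
E
python3 - <<'E'
from h import *
pose()
o,p,d=grab('wrist','w4.png');W=cloud('wrist',o,d);np.save('w4.npy',W)
W2=W.copy();W2[W[...,2]>.345]=np.nan
for z in(.23,.26):
    fitcam(W2,t0=.6,zmin=z);fitcam(W2,t0=.6,free=False,zmin=z)
# plate refit from wrist
z=W[...,2];m=(z>.011)&(z<.025);n,l,s,_=cv2.connectedComponentsWithStats(m.astype(np.uint8));m=l==1+np.argmax(s[1:,4])
rr=cv2.minAreaRect((W[m][:,:2]*1000).astype(np.float32));print(rr,cv2.boxPoints(rr).tolist())
E
```

```text
t 9.9 tcp [0.6275 0.095  0.4082] az 101.12 zax [-0.001 -0.    -1.   ] F [ 0.6 -0.6  0.1] w 0.0429 gf 0.0 q [ 0.19  0.37 -0.63  1.33  0.21  1.52 -0.22]
fit n 12348 [-0.0119  0.5888  0.0012  0.0019] med 0.00127 handle [0.6305 0.0928] 0.3296564076942706 bar az 101.7844094223832
fit n 12348 [0.0052 0.5768] med 0.00129 handle [0.6299 0.0924] 0.3299057950952222 bar az 100.80183781705428
fit n 10728 [3.670e-02 5.771e-01 1.100e-03 2.000e-04] med 0.0011 handle [0.6305 0.0951] 0.3298992887529349 bar az 98.9954648489722
fit n 10728 [0.0386 0.5656] med 0.00113 handle [0.6302 0.0952] 0.3301294753095843 bar az 98.88883400323607
((654.9083862304688, 123.351318359375), (200.34042358398438, 95.14725494384766), 11.174407958984375) [[547.4176025390625, 150.61044311523438], [565.8568115234375, 57.266998291015625], [762.399169921875, 96.09219360351562], [743.9599609375, 189.43563842773438]]
```

View pics/w4.png

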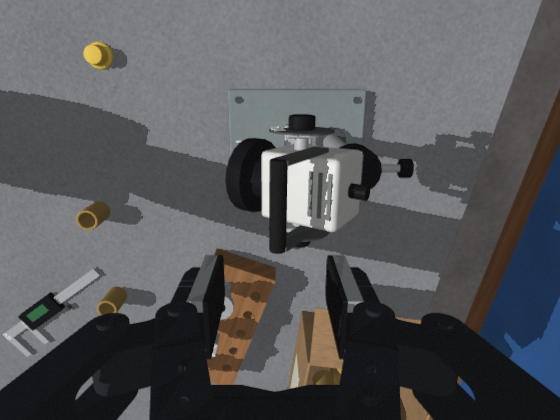

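The bar (278,165)–(278,250) looks parallel to the plate's sides, whose rear edge lies level at row 90. I'll measure swivel and tilt directly from the bar line, the body's top plane and the lens ring.

```bash
cat >> h.py <<'E'
def measure(W,p,a=11.1):
    X=W.reshape(-1,3);P=np.array([.65,.095]);near=np.hypot(*(X[:,:2]-P).T)<.09
    bar=X[near&(X[:,2]>.322)&(X[:,2]<.342)]
    for _ in range(3):
        c=bar[:,:2].mean(0);u=np.linalg.svd(bar[:,:2]-c,full_matrices=0)[2][0];n=np.array([-u[1],u[0]]);bar=bar[abs((bar[:,:2]-c)@n)<.0065]
    e=(bar[:,:2]-c)@u;print('bar n',len(bar),'az',np.degrees(np.arctan2(u[1],u[0])),'mid',c+u*(e.max()+e.min())/2,'len',np.ptp(e),'top',np.percentile(bar[:,2],80))
    k=near&(p.reshape(-1,3).min(1)>120)&(X[:,2]>.25)&(X[:,2]<.32);Q=X[k];rng=np.random.default_rng(0);best=None
    for _ in range(400):
        s=Q[rng.choice(len(Q),3,False)];n=np.cross(s[1]-s[0],s[2]-s[0]);n/=np.linalg.norm(n)+1e-12
        i=abs((Q-s[0])@n)<.0012
        if abs(n[2])>.6 and (best is None or i.sum()>best.sum()):best=i
    T=Q[best];n=np.linalg.svd(T-T.mean(0),full_matrices=0)[2][2];n*=np.sign(n[2])
    print('top plane',best.sum(),'/',len(Q),'tilt',np.degrees(np.arctan2(np.hypot(n[0],n[1]),n[2])),'lean az-180',np.degrees(np.arctan2(-n[1],-n[0])))
E
python3 - <<'E'
from h import *
W=np.load('w4.npy');p=cv2.imread('pics/w4.png');measure(W,p)
z=W[...,2];
# plate rear edge / side edges: az from pixels in row ~90
m=(z>.011)&(z<.025)
e=[]
for u in range(235,360):
    v=np.where(m[80:130,u])[0]
    if len(v):e.append(W[80+v[0]+1,u,:2])
e=np.array(e);c=e-np.median(e,0)
vx=cv2.fitLine((e*1000).astype(np.float32),cv2.DIST_HUBER,0,.01,.01).ravel();print('edge az',np.degrees(np.arctan2(vx[1],vx[0])))
E
```

```text
bar n 1681 az -79.20287404182223 mid [0.63101411 0.09144832] len 0.06621250938654522 top 0.3349844559995737
top plane 2357 / 3202 tilt 32.37649373158378 lean az-180 10.622893198541561
edge az 11.140161
```

Swivel is 0.3–0.5° off, which is fine. Tilt is 32.4°, so the handle needs about 3 mm more forward.

Call:
arm_command(plan="0 0 0.04 0; 0 0 0.04 0; 0 0 0.03 0; 0 0 0.019 0; 0 0 0 0")

```text
clock: 10.58
tcp_pos: [0.6269, 0.0946, 0.2781]
orientation: [-1.994, -2.424, 0.004]
contact_force: [0.6, 0.2, 0.7]
grip_width: 0.0428
gripper_force: 0.0
```

Call:
arm_command(plan="0 0 0 0; 0 0 0 0; 0 0 0 0; 0 0 0 0; 0 -0.001 0 0.2; 0 -0.001 0.0005 0.2; 0 -0.001 0.0005 0; 0 0 0 0; 0 0 0 0", hand=1, grip_force=30)

```text
clock: 11.7
tcp_pos: [0.6263, 0.095, 0.2806]
orientation: [2.003, 2.417, 0.005]
contact_force: [3.0, 0.8, 7.5]
grip_width: 0.0108
gripper_force: 29.5
```

Call:
arm_command(plan="0 0 0 -0.6; 0 0 0 0; 0 0 0 0")

```text
clock: 12.08
tcp_pos: [0.6263, 0.0951, 0.2806]
orientation: [1.99, 2.427, 0.005]
contact_force: [3.0, 1.0, 7.5]
grip_width: 0.0109
gripper_force: 29.8
```

Call:
arm_command(plan="0 0 0 0; 0 0 0 0; 0 0 0 0; 0 0 -0.02 0; 0 0 -0.03 0; 0 0 -0.04 0; 0 0 -0.04 0; 0 0 0 0; 0 0 0 0", hand=0)

```text
clock: 13.2
tcp_pos: [0.6245, 0.0943, 0.408]
orientation: [-1.991, -2.429, 0.002]
contact_force: [0.1, -0.3, -0.7]
grip_width: 0.0427
gripper_force: 0.0
```

Run:
```python
from h import *
pose()
o,p,d=grab('wrist','w5.png');W=cloud('wrist',o,d);np.save('w5.npy',W);measure(W,p)
# male at block: top view cloud again
o,p,d=grab('top','top2.png');V=cloud('top',o,d);np.save('top2.npy',V)
```

```text
t 13.2 tcp [0.6245 0.0943 0.408 ] az 101.32 zax [-0.001 -0.001 -1.   ] F [ 0.1 -0.3 -0.7] w 0.0427 gf 0.0 q [ 0.2   0.36 -0.63  1.34  0.21  1.51 -0.22]
bar n 1650 az -79.06656142360289 mid [0.62784348 0.0908455 ] len 0.06645008854781687 top 0.3339944589281991
top plane 2377 / 3165 tilt 35.280812352499865 lean az-180 10.468176949553293
```

Camera set: tilt 35.3°, swivel within 0.3°. Next, the male fitting.

Run:
```python
from h import *
plan([(.590,-.12,.37,45),(.570,-.293,.16,-8.8)],ymax=10.3,vmax=.05)
```

```text
12
-0.0339 -0.0126 0.0062 9.4; -0.0355 -0.0069 0.0062 9.4; -0.0361 -0.001 0.0062 9.4; -0.0358 0.0049 0.0062 9.4; -0.0345 0.0107 0.0063 9.4; -0.0323 0.0161 0.0062 9.4; -0.0227 0.0181 0.035 9; -0.0196 0.0214 0.035 9; -0.016 0.0242 0.035 9; -0.0121 0.0264 0.035 9; -0.0078 0.028 0.035 9; -0.0033 0.0288 0.035 9
```

Call:
arm_command(plan="-0.0339 -0.0126 0.006 9.4; -0.0355 -0.007 0.006 9.4; -0.036 -0.001 0.006 9.4; -0.0358 0.005 0.006 9.4; -0.0345 0.0107 0.006 9.4; -0.0323 0.016 0.006 9.4; -0.0227 0.018 0.035 9; -0.0196 0.0214 0.035 9; -0.016 0.0242 0.035 9; -0.012 0.0264 0.035 9; -0.008 0.028 0.035 9; -0.0033 0.0288 0.035 9; 0 0 0 0; 0 0 0 0", hand=0.2)

```text
clock: 15.05
tcp_pos: [0.5706, -0.2913, 0.1629]
orientation: [-3.131, 0.245, 0.0]
contact_force: [0.7, 1.0, -0.6]
grip_width: 0.0346
gripper_force: 0.0
```

Run:
```python
from h import *
pose()
o,p,d=grab('wrist','w6.png');W=cloud('wrist',o,d);np.save('w6.npy',W)
X=W.reshape(-1,3);near=np.hypot(X[:,0]-.57,X[:,1]+.293)<.03
for lo,hi in((.108,.122),(.085,.094)):
    q=X[near&(X[:,2]>lo)&(X[:,2]<hi)];print(lo,len(q),cv2.minEnclosingCircle((q[:,:2]*1000).astype(np.float32)),q.mean(0),np.median(q[:,2]))
z=W[...,2];m=(z>.040)&(z<.052);rr=cv2.minAreaRect((W[m][:,:2]*1000).astype(np.float32));print(rr)
```

```text
t 15.05 tcp [ 0.5706 -0.2913  0.1629] az -8.96 zax [-0.     0.001 -1.   ] F [ 0.7  1.  -0.6] w 0.0346 gf 0.0 q [ 0.49  0.47 -0.16  1.68  0.09  1.   -1.42]
0.108 1301 ((570.87646484375, -295.5400695800781), 13.521137237548828) [ 0.57197664 -0.29554618  0.11242759] 0.11293286571882241
0.085 710 ((570.6190185546875, -295.37921142578125), 19.46660614013672) [ 0.57883985 -0.296111    0.0891606 ] 0.0890944484320395
((527.3734741210938, -212.35699462890625), (225.79017639160156, 256.02178955078125), 81.06375122070312)
```

View pics/w6.png

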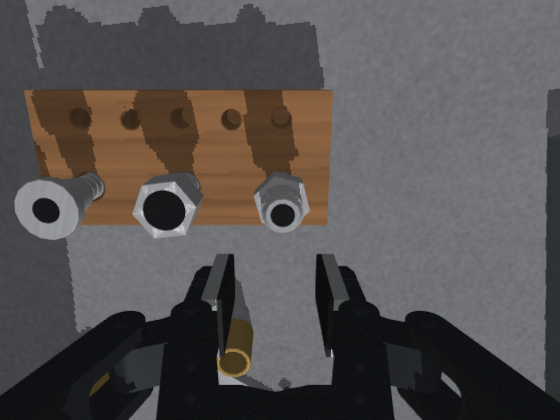

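The fitting sits at (283,205) with its hexagon below, and the neighbouring nut at (165,210) leaves finger room. I'll measure the hexagon's angle.

Run:
```python
from h import *
W=np.load('w6.npy');X=W.reshape(-1,3);c=np.array([.5708,-.2954])
k=(np.hypot(*(X[:,:2]-c).T)<.024)&(X[:,2]>.072)&(X[:,2]<.0925);q=X[k];v=q[:,:2]-c;r_=np.hypot(*v.T);th=np.degrees(np.arctan2(v[:,1],v[:,0]))
o=r_>.0145;v=v[o];print(o.sum(),r_.max())
# polygon cost: sdf residual for side+top points
best=[]
for a in np.arange(0,60,1.):
    n=np.radians(a+60*np.arange(6));h=(v@np.array([np.cos(n),np.sin(n)])).max(1)
    best.append((np.percentile(h,97),a,np.mean(abs(h-.017)<.001)))
print(sorted(best)[:6]);print(sorted(best,key=lambda b:-b[2])[:4]);
plan([(.5708,-.2954,.10,-8.9)])
```

```text
715 0.01958937858339623
[(np.float64(0.016923120564848182), np.float64(36.0), np.float64(0.5734265734265734)), (np.float64(0.016938671819328063), np.float64(35.0), np.float64(0.5664335664335665)), (np.float64(0.01701177749602808), np.float64(37.0), np.float64(0.5734265734265734)), (np.float64(0.01705766538676127), np.float64(34.0), np.float64(0.5734265734265734)), (np.float64(0.01713377692926224), np.float64(38.0), np.float64(0.5734265734265734)), (np.float64(0.017172288670693342), np.float64(33.0), np.float64(0.5664335664335665))]
[(np.float64(0.01705766538676127), np.float64(34.0), np.float64(0.5734265734265734)), (np.float64(0.016923120564848182), np.float64(36.0), np.float64(0.5734265734265734)), (np.float64(0.01701177749602808), np.float64(37.0), np.float64(0.5734265734265734)), (np.float64(0.01713377692926224), np.float64(38.0), np.float64(0.5734265734265734))]
2
0.0001 0.0022 0.0318 -0; 0.0002 0.0021 0.0319 -0
```

Call:
arm_command(plan="0.0003 0.0043 0.03 -7.2; 0 0 0.03 -7.2; 0 0 0.03 0; 0 0 0.025 0; 0 0 0.016 0; 0 0 0 0; 0 0 0 0", hand=-0.3)

```text
clock: 15.98
tcp_pos: [0.571, -0.2967, 0.0333]
orientation: [3.137, 0.147, 0.003]
contact_force: [0.3, 0.5, 0.5]
grip_width: 0.0552
gripper_force: 0.0
```

Call:
arm_command(plan="0 0 0 0; 0 0 0 0; 0 0 0 0; 0 0 0 0; 0 0 0 0", hand=1, grip_force=40)

```text
clock: 16.6
tcp_pos: [0.5707, -0.2968, 0.0331]
orientation: [3.138, 0.146, 0.002]
contact_force: [-0.4, -0.3, 6.0]
grip_width: 0.0335
gripper_force: 39.8
```

Run:
```python
from h import *
pose()
```

```text
t 16.6 tcp [ 0.5707 -0.2968  0.0331] az 5.32 zax [ 0.002 -0.001 -1.   ] F [-0.4 -0.3  6. ] w 0.0335 gf 39.75243641878478 q [ 0.52  0.63 -0.19  1.75  0.16  0.77 -1.23]
```

Gripped on the flats (33.5 mm). I'll draw it out, align with the block's axes and move back past the block's front edge.

Call:
arm_command(plan="0 0 -0.01 0; 0 0 -0.02 0; 0 0 -0.02 0; 0 0 -0.015 0; 0 0 0 7.1; 0 0 0 7.1; -0.0275 0 0 0; -0.0275 0 0 0; 0 0 0 0; 0 0 0 0")

```text
clock: 17.85
tcp_pos: [0.5164, -0.2883, 0.0979]
orientation: [3.132, -0.243, 0.002]
contact_force: [0.1, -0.1, -2.1]
grip_width: 0.0334
gripper_force: 40.4
```

```bash
cat >> h.py <<'E'
def fitting(o,W,p=None,rad=.085,save=None):
    """fit axis of held fitting in tool frame xz-plane (tilt phi from -z(up) towards +x) by a stepped-cylinder model"""
    M=R.from_rotvec(o['orientation']).as_matrix();L=((W-o['tcp_pos'])@M).reshape(-1,3)
    G=np.array([0,0,-.05]);L=L-G
    k=(np.linalg.norm(L,axis=1)<rad)&(abs(L[:,1])<.0155)
    L=L[k]
    def res(v,L=L):
        ph,x0,z0,roll=v;d=np.array([np.sin(ph)*np.cos(roll),np.sin(roll),-np.cos(ph)*np.cos(roll)]);q=L-[x0,0,z0];t=q@d;rr=np.linalg.norm(q-np.outer(t,d),axis=1)
        S=[(-.072,-.016,.0098),(-.016,-.008,.0125),(-.008,.008,.0182),(.008,.032,.0135)];D=[]
        for a,b,rc in S:
            e=np.stack([rr-rc,abs(t-(a+b)/2)-(b-a)/2],1);D.append(np.linalg.norm(np.maximum(e,0),axis=1)+np.minimum(e.max(1),0))
        return np.min(D,0)
    return res,L
def fitphi(o,W,guesses):
    best=None
    for g in guesses:
        res,L=fitting(o,W);f=least_squares(res,[g,0,0,0],loss='soft_l1',f_scale=.0015,diff_step=1e-3,bounds=([-.3,-.012,-.015,-.15],[1.9,.012,.015,.15]))
        if best is None or f.cost<best.cost:best=f
    v=best.x;print('phi',np.degrees(v[0]).round(2),'x0z0',v[1:3].round(4),'roll',np.degrees(v[3]).round(2),'n',len(L),'med',np.median(abs(best.fun)).round(4));return v
E
python3 - <<'E'
from h import *
pose()
W=np.load('w6.npy');z=W[...,2]
X=W.reshape(-1,3);k=(X[:,2]>.030)&(X[:,2]<.05)&(X[:,0]<.52)&(X[:,1]>-.4)&(X[:,1]<-.15);print('ferrule?',k.sum(),X[k].mean(0) if k.any() else '')
o,p,d=grab('wrist','w7.png');W=cloud('wrist',o,d);np.save('w7.npy',W);fitphi(o,W,[0,.3])
o,p,d=grab('side');V=cloud('side',o,d);fitphi(o,V,[0,.3])
E
```

```text
t 17.85 tcp [ 0.5164 -0.2883  0.0979] az -8.88 zax [ 0.002 -0.    -1.   ] F [ 0.1 -0.1 -2.1] w 0.0334 gf 40.356045715743676 q [ 0.52  0.47 -0.16  1.85  0.1   0.83 -1.41]
ferrule? 847 [ 0.41165815 -0.22839711  0.04002707]
phi 14.38 x0z0 [ 0.012 -0.015] roll 0.42 n 18824 med 0.003
phi 0.34 x0z0 [-0.0013 -0.0012] roll 1.92 n 90 med 0.0006
```

The side view shows it hanging straight (0.3°) in the grip. The arm can't tilt, so I'll pivot the fitting about the pads at a light grip by pushing its tail against the fixed block's front top edge.

Call:
arm_command(plan="0 0 0.03 0; 0 0 0.025 0; 0 0 0.01 0; 0 0 0 0")

```text
clock: 18.45
tcp_pos: [0.5157, -0.288, 0.0316]
orientation: [-3.132, 0.243, 0.001]
contact_force: [-0.9, -0.1, -2.1]
grip_width: 0.0333
gripper_force: 40.3
```

Call:
arm_command(plan="0.006 0 0 0; 0.006 0 0 0; 0.006 0 0 0; 0.006 0 0 0; 0.006 0 0 0; 0 0 0 0", grip_force=20)

```text
clock: 19.2
tcp_pos: [0.5417, -0.2922, 0.0317]
orientation: [-3.131, 0.244, 0.012]
contact_force: [-10.1, 1.6, 5.4]
grip_width: 0.0331
gripper_force: 41.1
```

```bash
sed -i 's/k=(np.linalg.norm(L,axis=1)<rad)&(abs(L\[:,1\])<.0155)/wz=(L+G)@M[2]+o["tcp_pos"][2]; k=(np.linalg.norm(L,axis=1)<rad)\&(abs(L[:,1])<.0155)\&(L[:,2]>-.042)\&(wz>.052)/' h.py
python3 - <<'E'
from h import *
pose()
for n in('wrist','side','top'):
    o,p,d=grab(n);W=cloud(n,o,d);np.save(n+'8.npy',W);fitphi(o,W,[0,.3,.6])
E
```

```text
t 19.2 tcp [ 0.5417 -0.2922  0.0317] az -8.92 zax [-0.008  0.002 -1.   ] F [-10.1   1.6   5.4] w 0.0331 gf 41.067472189315595 q [ 0.5   0.59 -0.14  1.82  0.12  0.74 -1.43]
phi 15.36 x0z0 [-0.0027  0.0008] roll -0.2 n 10210 med 0.0005
phi 16.32 x0z0 [-0.0031  0.0001] roll 1.14 n 47 med 0.0006
phi 17.06 x0z0 [-0.0017 -0.0011] roll 2.59 n 31 med 0.0009
```

The pivot works: 15.4° so far at about 10 N. Continuing.

Call:
arm_command(plan="0.005 0 0 0; 0.005 0 0 0; 0.005 0 0 0; 0.005 0 0 0; 0.005 0 0 0; 0 0 0 0", grip_force=25)

```text
clock: 20.1
tcp_pos: [0.5664, -0.2963, 0.0311]
orientation: [-3.131, 0.244, 0.012]
contact_force: [-7.7, 1.5, 2.1]
grip_width: 0.0336
gripper_force: 39.2
```

Run:
```python
from h import *
pose()
for n in('wrist','side'):
    o,p,d=grab(n);W=cloud(n,o,d);fitphi(o,W,[.3,.6,.9])
```

```text
t 20.1 tcp [ 0.5664 -0.2963  0.0311] az -8.92 zax [-0.008  0.002 -1.   ] F [-7.7  1.5  2.1] w 0.0336 gf 39.18906578037422 q [ 0.48  0.63 -0.14  1.76  0.12  0.77 -1.44]
phi 43.38 x0z0 [-0.0053 -0.0002] roll -0.41 n 8633 med 0.0005
phi 42.87 x0z0 [-0.0066 -0.0013] roll 1.41 n 120 med 0.001
```

Call:
arm_command(plan="0.005 0 0 0; 0.005 0 0 0; 0.003 0 0 0; 0 0 0 0")

```text
clock: 20.7
tcp_pos: [0.5803, -0.2987, 0.0317]
orientation: [-3.132, 0.244, 0.008]
contact_force: [-6.2, 0.8, 3.0]
grip_width: 0.0332
gripper_force: 38.5
```

Run:
```python
from h import *
pose()
for n in('wrist','side'):
    o,p,d=grab(n);W=cloud(n,o,d);fitphi(o,W,[.6,.9,1.1])
```

```text
t 20.7 tcp [ 0.5803 -0.2987  0.0317] az -8.92 zax [-0.005  0.001 -1.   ] F [-6.2  0.8  3. ] w 0.0332 gf 38.48561487800907 q [ 0.48  0.64 -0.14  1.73  0.12  0.79 -1.44]
phi 53.14 x0z0 [-0.0063 -0.001 ] roll -0.33 n 9872 med 0.0005
phi 52.52 x0z0 [-0.0072 -0.0021] roll 1.13 n 185 med 0.001
```

Call:
arm_command(plan="0.0025 0 0 0; 0 0 0 0; 0 0 0 0")

```text
clock: 21.18
tcp_pos: [0.5829, -0.2991, 0.0319]
orientation: [-3.132, 0.244, 0.008]
contact_force: [-6.4, 0.7, 1.5]
grip_width: 0.0335
gripper_force: 38.4
```

Call:
arm_command(plan="0 0 -0.01 0; 0 0 -0.03 0; 0 0 -0.04 0; 0 0 -0.04 0; 0 0 -0.04 0; 0 0 0 0; 0 0 0 0", grip_force=70)

```text
clock: 22.05
tcp_pos: [0.5853, -0.2988, 0.1919]
orientation: [-3.132, 0.243, -0.0]
contact_force: [-0.2, 0.8, -3.7]
grip_width: 0.033
gripper_force: 69.9
```

Run:
```python
from h import *
pose()
for n in('wrist','side','top'):
    o,p,d=grab(n);W=cloud(n,o,d);v=fitphi(o,W,[.6,.9,1.1])
    if n=='wrist':vw=v
W=np.load('w5.npy')
# targets
a=np.radians(11.14);P0=np.array([.7088,.1075]);t=np.radians(35.2)
ex=np.array([np.cos(a),np.sin(a),0])
lens=np.array([*P0,.262])+ex*(-.06-.058*np.cos(t))+[0,0,-.058*np.sin(t)]
view=-ex*np.cos(t)+np.array([0,0,-np.sin(t)])
nose=lens+.16*view;hexc=nose+.032*view
print('lens',lens,'nose',nose,'hex',hexc)
az=11.14;ty=np.array([np.sin(a),-np.cos(a),0])
tcp=hexc-ex*vw[1]+np.array([0,0,-.05+vw[2]]);print('tcp target',tcp)
plan([(.50,-.10,.19,0),(*tcp,az)])
```

```text
t 22.05 tcp [ 0.5853 -0.2988  0.1919] az -8.87 zax [ 0.  0. -1.] F [-0.2  0.8 -3.7] w 0.033 gf 69.87398344441317 q [ 0.49  0.47 -0.15  1.61  0.08  1.07 -1.41]
phi 53.22 x0z0 [-0.0063 -0.0009] roll -0.39 n 9899 med 0.0005
phi 52.74 x0z0 [-0.0074 -0.002 ] roll 0.83 n 262 med 0.0009
phi 52.25 x0z0 [-0.0058 -0.0026] roll 1.18 n 191 med 0.001
lens [0.60342912 0.08675065 0.22856693] nose [0.4751494  0.06149015 0.13633776] hex [0.44949345 0.05643805 0.11789192]
tcp target [0.45572277 0.05766471 0.06697679]
8
-0.0285 -0.0458 0.0001 -2.2; -0.0268 -0.0469 0.0001 -2.2; -0.0249 -0.0479 0.0001 -2.2; -0.0231 -0.0487 0.0001 -2.2; -0.0111 -0.0394 0.0308 -2.8; -0.0092 -0.0399 0.0308 -2.8; -0.0072 -0.0403 0.0307 -2.8; -0.0053 -0.0406 0.0308 -2.8
```

The fit gives about 53° after release, and the target is 54.8°. One more small nudge on the edge.

Call:
arm_command(plan="-0.004 0 0.04 0; 0 0 0.05 0; 0 0 0.05 0; 0 0 0.02 0; 0 0 0 0", grip_force=35)

```text
clock: 22.82
tcp_pos: [0.5801, -0.2981, 0.0308]
orientation: [-3.131, 0.243, 0.005]
contact_force: [-0.2, -0.5, -0.0]
grip_width: 0.0332
gripper_force: 70.3
```

Call:
arm_command(plan="0.004 0 0 0; 0.003 0 0 0; 0.0013 0 0 0; 0 0 0 0; 0 0 0 0")

```text
clock: 23.45
tcp_pos: [0.5875, -0.3, 0.0331]
orientation: [3.132, -0.245, -0.006]
contact_force: [-8.7, 2.8, 2.1]
grip_width: 0.0329
gripper_force: 70.7
```

Call:
arm_command(plan="0 0 -0.01 0; 0 0 -0.03 0; 0 0 -0.04 0; 0 0 -0.04 0; 0 0 -0.04 0; 0 0 0 0; 0 0 0 0", grip_force=70)

```text
clock: 24.32
tcp_pos: [0.5899, -0.2996, 0.1925]
orientation: [3.132, -0.243, 0.003]
contact_force: [-0.7, -0.6, -3.4]
grip_width: 0.0328
gripper_force: 70.3
```

```bash
cat > tgt.py <<'E'
from h import *
def target(v,P0=np.array([.7088,.1075]),a=np.radians(11.14),t=np.radians(35.2)):
    ex=np.array([np.cos(a),np.sin(a),0])
    lens=np.array([*P0,.262])+ex*(-.06-.058*np.cos(t))+[0,0,-.058*np.sin(t)]
    view=-ex*np.cos(t)+np.array([0,0,-np.sin(t)])
    # nose from actual fitting axis
    d=ex*np.sin(v[0])+np.array([0,0,np.cos(v[0])])
    nose=lens+.16*view;hexc=nose-.032*d
    return lens,view,nose,hexc-ex*v[1]+np.array([0,0,-.05+v[2]])
E
python3 - <<'E'
from tgt import *
pose()
for n in('wrist','side','top'):
    o,p,d=grab(n);W=cloud(n,o,d);v=fitphi(o,W,[.6,.9,1.1])
    if n=='wrist':vw=v
l,vv,n,t=target(vw);print(l,n,t)
plan([(.50,-.10,.19,0),(*t,11.14)])
E
```

```text
t 24.32 tcp [ 0.5899 -0.2996  0.1925] az -8.87 zax [ 0.002 -0.    -1.   ] F [-0.7 -0.6 -3.4] w 0.0328 gf 70.30715165077709 q [ 0.48  0.47 -0.15  1.6   0.08  1.08 -1.41]
phi 54.33 x0z0 [-0.0062 -0.0011] roll -0.39 n 10120 med 0.0005
phi 53.47 x0z0 [-0.0073 -0.0024] roll 1.15 n 261 med 0.0008
phi 53.4 x0z0 [-0.005  -0.0034] roll 1.69 n 202 med 0.001
[0.60342912 0.08675065 0.22856693] [0.4751494  0.06149015 0.13633776] [0.4557547  0.057671   0.06654606]
8
-0.0296 -0.0458 0.0002 -2.2; -0.0279 -0.0469 0.0001 -2.2; -0.026 -0.048 0.0002 -2.2; -0.0242 -0.0489 0.0001 -2.2; -0.0111 -0.0394 0.0309 -2.8; -0.0092 -0.0399 0.0309 -2.8; -0.0072 -0.0403 0.0308 -2.8; -0.0053 -0.0406 0.0309 -2.8
```

Run:
```python
from h import *
plan([(.455,-.10,.14,4),(.4558,.0577,.0665,11.14)],vmax=.045)
```

```text
9
-0.0326 -0.0353 0.0101 -2.6; -0.031 -0.0367 0.0101 -2.6; -0.0293 -0.0381 0.0101 -2.6; -0.0275 -0.0393 0.0102 -2.6; -0.0257 -0.0405 0.0101 -2.6; 0.003 -0.0393 0.0184 -1.8; 0.0043 -0.0392 0.0184 -1.8; 0.0055 -0.0391 0.0184 -1.8; 0.0067 -0.0388 0.0183 -1.8
```

Call:
arm_command(plan="-0.0326 -0.0353 0.01 -2.6; -0.031 -0.0367 0.01 -2.6; -0.0293 -0.038 0.01 -2.6; -0.0275 -0.0393 0.01 -2.6; -0.0257 -0.0405 0.01 -2.6; 0.003 -0.0393 0.0184 -1.8; 0.0043 -0.0392 0.0184 -1.8; 0.0055 -0.039 0.0184 -1.8; 0.0067 -0.0388 0.0184 -1.8; 0 0 0 0; 0 0 0 0; 0 0 0 0")

```text
clock: 25.98
tcp_pos: [0.4567, 0.0558, 0.0686]
orientation: [3.126, 0.306, 0.0]
contact_force: [0.9, 0.5, -1.7]
grip_width: 0.033
gripper_force: 70.3
```

Run:
```python
from tgt import *
o=pose()
for n in('wrist','side','top'):
    o,p,d=grab(n,'f_'+n+'.png');W=cloud(n,o,d);v=fitphi(o,W,[.6,.9,1.1])
    M=R.from_rotvec(o['orientation']).as_matrix();ph,x0,z0,ro=v
    dr=M@np.array([np.sin(ph)*np.cos(ro),np.sin(ro),-np.cos(ph)*np.cos(ro)]);no=o['tcp_pos']+M@np.array([x0,0,z0-.05])+.032*dr
    l,vv,ng,_=target(v);e=no-l;print(n,'nose',no.round(4),'dist',(e@vv).round(4),'off',(e-(e@vv)*vv).round(4),'angle',np.degrees(np.arccos(-dr@vv)).round(2))
    if n=='top':fitcam(W,t0=.6,free=False)
_,_,_,t=target(v)
s=cv2.imread('pics/f_side.png')[90:390,150:450];q=cv2.imread('pics/f_top.png')[80:300,150:450]
cv2.imwrite('pics/c9.png',np.hstack([cv2.resize(s,(400,400)),cv2.resize(q,(400,400))]))
```

```text
t 25.98 tcp [0.4567 0.0558 0.0686] az 11.18 zax [ 0.    -0.001 -1.   ] F [ 0.9  0.5 -1.7] w 0.033 gf 70.31872427556664 q [ 0.06  0.35 -0.37  2.16  0.2   0.67 -1.83]
phi 54.19 x0z0 [-0.0062 -0.0012] roll -0.09 n 10122 med 0.0005
wrist nose [0.4761 0.0597 0.1385] dist 0.1583 off [-0.0004 -0.0021  0.0012] angle 0.64
phi 53.23 x0z0 [-0.0068 -0.0037] roll 0.51 n 163 med 0.0011
side nose [0.4752 0.0593 0.1415] dist 0.1573 off [-0.0021 -0.0026  0.0036] angle 1.65
phi 34.38 x0z0 [0. 0.] roll 0.0 n 0 med nan
top nose [0.4744 0.0595 0.1451] dist 0.1558 off [-0.0041 -0.0026  0.0064] angle 20.45
fit n 1281 [0.0024 0.6317] med 0.00172 handle [0.6263 0.0915] 0.32868845843928973 bar az 100.96338777283378
  return _methods._mean(a, axis=axis, dtype=dtype,
  ret = ret.dtype.type(ret / rcount)
```

View pics/c9.png

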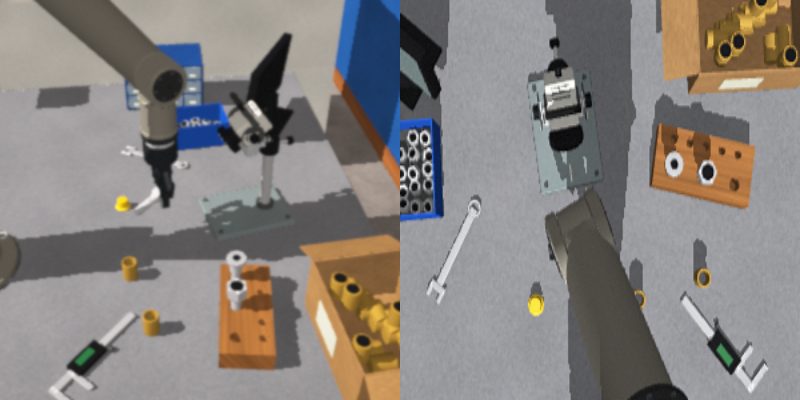

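The fitting is held about 158 mm from the lens, 2–3 mm off-centre and about 1° off, with everything else in place. A small centring move, then I'll hand in.

Call:
arm_command(plan="0 -0.0022 0.002 0; 0 0 0 0; 0 0 0 0; 0 0 0 0")

```text
clock: 26.62
tcp_pos: [0.4561, 0.0592, 0.0664]
orientation: [3.126, 0.31, 0.0]
contact_force: [0.7, 0.3, -2.6]
grip_width: 0.0334
gripper_force: 70.3
```

Run:
```python
from h import *
pose();print(ticket.hand_in())
```

```text
t 26.62 tcp [0.4561 0.0592 0.0664] az 11.31 zax [ 0. -0. -1.] F [ 0.7  0.3 -2.6] w 0.0334 gf 70.33303371048532 q [ 0.05  0.36 -0.37  2.16  0.21  0.66 -1.83]
the job is handed in; nothing more can be done
None
```

Handed in at 26.6 s (no verdict returned): the camera measured within about 0.5° of square and tipped about 35° down, and the male fitting is held steady about 160 mm from the lens, within about 3 mm of centre and 1–2° of straight on. I tilted it by pivoting its tail against the block's edge, and the real grasp point is about 45 mm farther back from the reported TCP than stated.

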